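# Post the rejected tube piece through the reject box's spring flap

### The job

Pick up the steel tube piece with the red-painted top (it failed inspection) and push it, lower end first, down through the spring flap in the top of the clear reject box, keeping hold of it until its lower end has pushed the flap open; then let it drop in, so that the flap swings shut behind it. Leave the green-topped tube piece standing where it is.

Things in the scene. Friction and masses are not known exactly. Their poses are not given: they have to be found in the camera images.
- post_red: failed piece: closed square steel tube 36 x 36 x 100 mm tall, 0.3-0.5 kg, top 25 mm painted red, upright on a 4 mm black mat. Origin at the centre of its underside, z up, x and y square to its sides (all alike). Grip two opposite sides within the upper 35 mm so that enough sticks out below the fingers. The green-topped piece and a low brass cup brush stand on the mat too, 80 mm or more off, centre to centre
- post_green: the good piece: the same square tube, 36 x 36 x 100 mm, but with a green-painted top, upright on the same mat; it must stay. Origin at the centre of its underside, z up
- reject_box: fixed clear box, blue frame, 160 x 160 mm, floor 5 mm thick; flat blue lid, top 200 mm over the table. Mid-lid is a 62 x 62 mm square port, parallel to the box's sides, edged by a yellow frame 10 mm wide, top at 203 mm. Origin: centre of the box's underside, straight below the port's centre; z up, x and y along its sides. Fingers need not enter: they can stop 5 mm above the yellow frame
- reject_flap (a joint): aluminium flap closing the port from below, 194 mm above the table, 64 mm long, hinged at the port's edge on the box's -x side. 0 is shut; grows as it swings down into the box, to 1.5 rad. A light spring (0.03 to 0.05 N m) shuts it; a few newtons open it. Let go with its lower end well inside, the piece slides on past it by its weight
There are look-alikes about, which are no part of the job. What is shaped like the reject_box but orange or turquoise is not meant.

How it is judged:
On the way:
1. the red-topped piece, still gripped, has pushed the flap open (more than 0.4 rad) with its lower end at least 14 mm below the shut flap, inside the port (z of post_red in the frame of reject_box between 0.08 and 0.18 m and value of joint reject_flap above 0.4 rad and contact force between the fingers and post_red above 0.5 N and x of post_red in the frame of reject_box between -0.035 and 0.035 m and y of post_red in the frame of reject_box between -0.035 and 0.035 m), for 0.05 s.
At the end, for the whole second after the job is handed in: The red-topped piece lies at rest inside the reject box (its underside's centre within the box's walls and below 112 mm), the flap is shut again (less than 0.1 rad), and the green-topped piece stands upright within 20 mm of where it was (z of post_red in the frame of reject_box between -0.005 and 0.112 m and x of post_red in the frame of reject_box between -0.078 and 0.078 m and y of post_red in the frame of reject_box between -0.078 and 0.078 m and value of joint reject_flap below 0.1 rad and linear speed of post_red below 0.03 m/s and distance of post_green from where it was at the start of the episode below 0.02 m and angle between post_green's own z axis and vertical below 0.15 rad); the robot touches nothing.
It fails at once if the green-topped piece is moved by more than 20 mm or tipped by more than 0.3 rad (distance of post_green from where it was at the start of the episode above 0.02 m or angle between post_green's own z axis and vertical above 0.3 rad).
It also fails if it takes over 48 s, if anything falls off the work surface, if the arm or the gripper's body presses on something with over 40 N, if the wrist force passes 120 N, or if a joint passes its speed limit or range.

### The arm

A 7-joint arm with a two-finger parallel gripper is mounted at the origin on the work surface. World frame = base frame: x ahead of the robot, y to its left, z up, the work surface at z = 0. Lengths are in m, angles in rad, forces in N, time in s.
With the tool pointing down it reaches from about 0.425 to 0.925 m from the base axis. Payload 6.8 kg.
Tool frame: the origin (TCP) lies at the very end of the fingers, on their centre line; the grasp point (between the pads) lies 19 mm behind it; z points along the fingers, y is the line along which they close (so a half turn about z gives the same grasp; the last joint's range is limited). The gripper opens to 85 mm and grips with 20 to 120 N. Pads are 22 mm wide; open, the fingers measure 114 mm over their backs; the gripper's body (76 mm by 85 mm) begins 54 mm behind the grasp point. The pads swing forward as they close: fully open they stand 13 mm farther back than shut.
Start: joints at [1.202, 0.477, 0.022, 1.555, -0.011, 1.109, -0.083], TCP at [0.174, -0.652, 0.231] pointing down, gripper open.
Joint ranges: [-2.96, 2.96], [-0.34, 2.1], [-1.41, 1.46], [0.24, 2.44], [-1.37, 4.51], [0.17, 1.92], [-2.96, 2.96]. Speed limits (rad/s): [2.39, 2.39, 3.14, 3.14, 3.14, 3.14, 3.14].

### API

Orientations are given as a rotation vector (axis times angle).
In Python, from bench import monitor, optics, r gives the robot as it stands.
- The arm moves only by the shell command python3 -m crank 'ROWS' [OPENING] [FORCE]. ROWS is JSON, a list of rows, each a list of 2 entries, a list of its own where there are three numbers: the shift along the tool's x, y, z in cm, then the turn, a rotation vector about the tool's x, y, z in rad. A call has 1 to 5 rows; each row shifts and turns the commanded pose from where the row before left it, along the tool's axes as they then stand; what a row does not reach is not made up. A row lasts 1/10 s, in which the tool goes at most 50 mm and 8.59 degrees, less where a joint would pass 70% of its speed; a pose out of reach is approached as far as the arm can. A call is refused whole if a number of a shift passes 5 or a number of a turn 0.15, either way. A call with a gripper value outside its range is refused whole. OPENING is the finger opening in cm, from 0 to 8.54, set as the call begins (- or left out, the last holds). The fingers move at their own pace and stop on an object; FORCE is the grip in N (left out, the last holds). Time passes only in rows, so rows that do not move let the fingers close. It gives the time, the measured TCP pose, the force, the opening and the grip force at its end, in the units of the state.
- monitor.get_obs(): the state, without advancing time (a new reading comes with each control period).
- optics.grab_frame(name): name is "scene" or "top"; returns (picture, depth): 480x640x3 uint8, red, green, blue; 480x640 float32, m along the optical axis (not along the pixel's ray), 0 where there is no reading.
- optics.camera_model(name): a dict with "vertical_fov" (degrees; the focal length in pixels is half the picture's height over the tangent of half this angle, whatever the lens; pixels are square), "cx", "cy" (the principal point, pixels), "D" ([k1, k2, p1, p2, k3] as OpenCV has them; the pictures are not rectified), "R" (3x3) and "t" (3): a world point X has camera coordinates R X + t. Camera axes: x right, y down, z forward; pixel columns grow to the right and rows downward; lengths in m; the calibration is good to about 2 mm. A picture is of the moment at which its call begins. camera_model takes no time and is no camera call.
- r.hand_in(): hands the job in; it is judged then, once.
The state is a dict: "clock": time; "joints": joint angles; "qvel": joint speeds; "tau": joint torques, N m; "tcp_pos": TCP position; "orientation": TCP orientation; "contact_force": force on the tool from outside, world axes, zero at the start; "moment": the same for the moment, N m; "grip_width": finger opening in m; "gripper_force": force on a finger pad.
Only numpy, scipy, OpenCV 4.12 (cv2) and the standard library are available. Lean on these libraries where they do the work, as an engineer would, in place of code of your own. Each camera call takes 0.05 s, during which the arm holds its last target. There are 200 camera calls.

## Working session

There is one attempt and no reset: what is moved stays moved. The work goes in short steps, Python scripts to look and compute and a shell command to move; the robot and the scene stay as the last step left them, time stands still between calls to the robot, and variables do not carry over. Pictures are saved under pics/ and viewed, at most 10 in all, crops included, and the job is handed in when it is done.

```bash
mkdir -p pics; ls
python3 - <<'E'
from bench import monitor, optics, r
import cv2,numpy as np
for n in("scene","top"):
    p,d=optics.grab_frame(n); cv2.imwrite(f"pics/{n}0.png",p[:,:,::-1]); np.savez(f"{n}0.npz",p=p,d=d)
    print(n,optics.camera_model(n))
o=monitor.get_obs();print(o)
E
```

```text
pics
scene {'vertical_fov': 54.51116382211705, 'cx': 316.9101714491878, 'cy': 237.66303132409791, 'D': array([-0.00992079,  0.        ,  0.        ,  0.        ,  0.        ]), 'R': array([[ 9.50610199e-01, -3.10387159e-01, -2.48730608e-04],
       [-2.93844974e-01, -8.99688421e-01, -3.22824840e-01],
       [ 9.99769048e-02,  3.06953674e-01, -9.46458695e-01]]), 't': array([-0.42381605,  0.16609411,  1.10197293])}
top {'vertical_fov': 50.58795662888738, 'cx': 321.59885423357713, 'cy': 234.73474976653887, 'D': array([0.00132565, 0.        , 0.        , 0.        , 0.        ]), 'R': array([[-5.30731883e-03, -9.99985665e-01,  7.08907932e-04],
       [-9.97692842e-01,  5.24716574e-03, -6.76864828e-02],
       [ 6.76817927e-02, -1.06650611e-03, -9.97706388e-01]]), 't': array([-0.00912354,  0.44449897,  0.94474388])}
{'clock': 0.1, 'joints': array([ 1.20189287,  0.4777048 ,  0.022353  ,  1.55634865, -0.01148538,
        1.10929813, -0.08308989]), 'qvel': array([-0.00224275, -0.00348039, -0.00023681, -0.00402393, -0.00111485,
       -0.00080242, -0.00142813]), 'tau': array([ 5.31549042e-03, -5.97756171e+01,  1.61410164e+00, -2.81952006e+01,
        1.28735582e-02,  4.99775735e-03,  3.90076468e-05]), 'tcp_pos': array([ 0.17389561, -0.65166599,  0.23043328]), 'orientation': array([-3.11333414e+00, -4.08344668e-01,  5.43178070e-04]), 'contact_force': array([-0.18510473, -1.19982827,  0.34818116]), 'moment': array([-0.01393963, -0.02194048, -0.01568472]), 'gripper_force': 0.0, 'grip_width': 0.08524840432247979}
```

View pics/scene0.png

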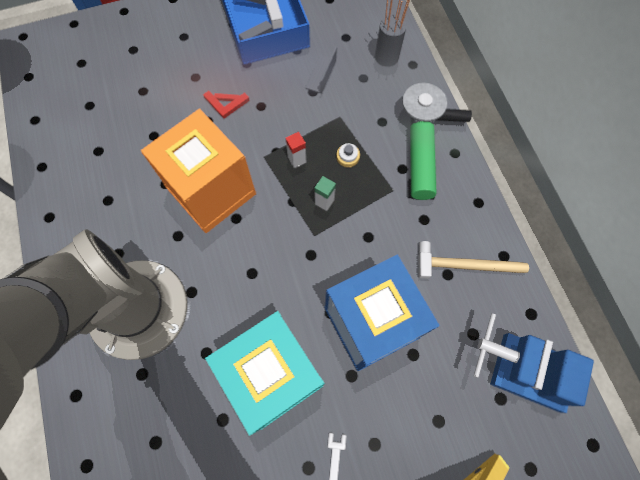

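View pics/top0.png

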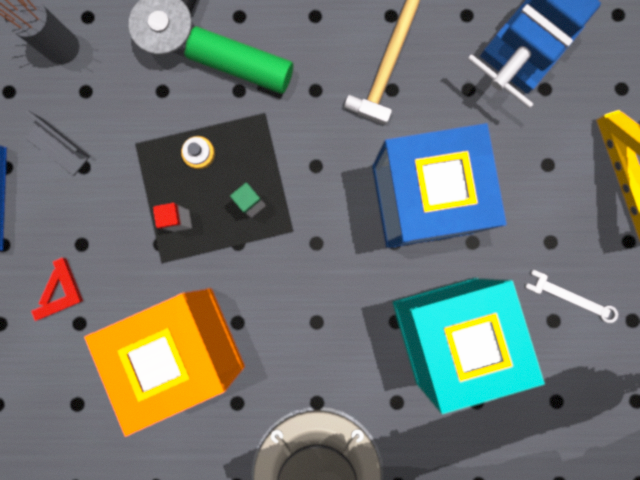

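The scene view shows the red-topped tube at about (296,142), the green one at (325,186), the brush at (348,154) and three boxes: orange (192,153), turquoise (263,370) and blue (382,308). In the top view these are red (166,215), green (245,197) and blue box (446,182).
The red-topped piece on the mat and the blue-lidded box fit the description. The red set square at top (58,290) and the orange and turquoise boxes are look-alikes. I'll measure next and confirm in one crop.

```bash
cat > h.py <<'E'
import cv2,numpy as np
from bench import monitor,optics,r
def K(m):
    f=240/np.tan(np.radians(m["vertical_fov"])/2); return np.array([[f,0,m["cx"]],[0,f,m["cy"]],[0,0,1]])
def rays(n,uv):
    m=optics.camera_model(n); q=cv2.undistortPoints(np.float64(uv).reshape(-1,1,2),K(m),m["D"]).reshape(-1,2)
    return -m["R"].T@m["t"], np.c_[q,np.ones(len(q))]@m["R"]
def plane(n,uv,z):
    c,d=rays(n,uv); return c+d*((z-c[2])/d[:,2])[:,None]
def mask(p,lo,hi):
    h=cv2.cvtColor(p,cv2.COLOR_RGB2HSV); return cv2.inRange(h,lo,hi)
def height(n,d):
    v,u=np.indices(d.shape); c,D=rays(n,np.c_[u.ravel(),v.ravel()]); P=c+D*d.reshape(-1,1); return P.reshape(480,640,3)
def rect(n,mk,z,near):
    cs,_=cv2.findContours(mk,cv2.RETR_EXTERNAL,cv2.CHAIN_APPROX_NONE)
    c=max((c for c in cs if np.hypot(*(c.mean((0,1))-near))<40),key=cv2.contourArea)
    P=plane(n,c.reshape(-1,2),z)[:,:2]; return cv2.minAreaRect(np.float32(P*1000))
E
python3 - <<'E'
from h import *
tiles=[]
for n,R,G,B in(("scene",(296,142),(325,186),(382,308)),("top",(166,215),(245,197),(446,182))):
    z=np.load(n+"0.npz");p,d=z["p"],z["d"]; H=height(n,d); hz=H[:,:,2]
    up=((hz>.095)&(hz<.115)).astype(np.uint8)*255
    red=mask(p,(0,120,60),(8,255,255))
    g=mask(p,(60,60,40),(85,255,255)); y=mask(p,(22,120,120),(35,255,255))
    for nm,mk,zz,c in(("red",red&up,.104,R),("green",g&up,.104,G),("yellow",y,.203,B)):
        print(n,nm,rect(n,mk,zz,c))
        k=np.zeros_like(mk); cv2.circle(k,c,45,255,-1); P=H[(mk&k)>0]; print("   depth med",np.median(P,0).round(4))
    for c in(R,B):
        tiles.append(cv2.resize(p[c[1]-45:c[1]+45,c[0]-60:c[0]+60],(400,300),interpolation=cv2.INTER_CUBIC))
cv2.imwrite("pics/crop.png",np.vstack([np.hstack(tiles[:2]),np.hstack(tiles[2:])])[:,:,::-1])
E
```

```text
scene red ((472.47235107421875, 254.06939697265625), (37.204158782958984, 40.4625358581543), 9.001834869384766)
   depth med [0.4731 0.2547 0.1034]
scene green ((502.4897155761719, 117.98025512695312), (40.36363220214844, 37.884857177734375), 40.25892639160156)
   depth med [0.5028 0.1186 0.1031]
scene yellow ((511.9740905761719, -203.53341674804688), (80.78783416748047, 80.52627563476562), 8.989884376525879)
   depth med [ 0.5133 -0.2045  0.2025]
top red ((474.294921875, 256.75469970703125), (37.21444320678711, 38.286094665527344), 10.179583549499512)
   depth med [0.474  0.2571 0.1029]
top green ((504.7709655761719, 120.89291381835938), (37.61068344116211, 36.31776428222656), 40.01706314086914)
   depth med [0.5047 0.1208 0.103 ]
top yellow ((512.8145141601562, -201.34698486328125), (81.32742309570312, 82.11386108398438), 9.00416088104248)
   depth med [ 0.5149 -0.2046  0.2017]
```

View pics/crop.png

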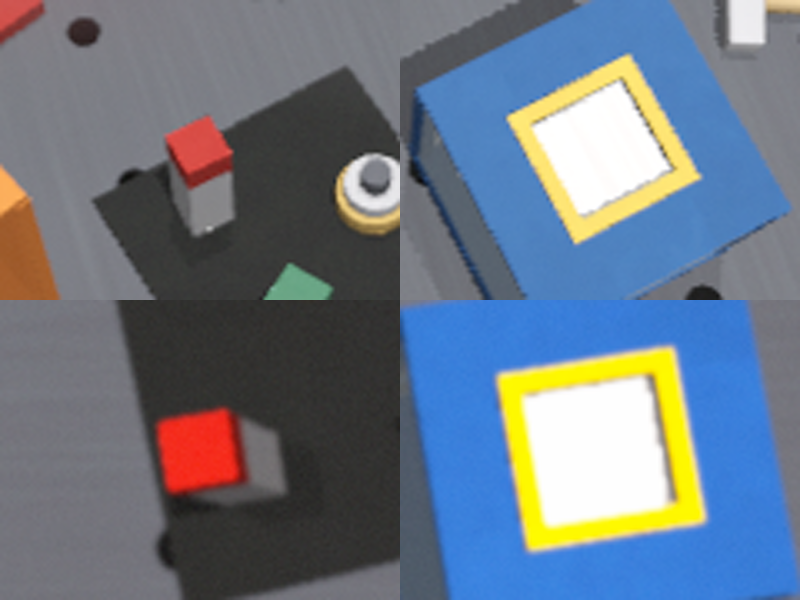

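The crop confirms it: the red-painted tube stands on the black mat at scene (296,142), and the blue box has a yellow frame and a closed flap at scene (382,308). Before moving I'll check clearance to the orange box and work out the moves in tool axes.

```bash
cat >> h.py <<'E'
from scipy.spatial.transform import Rotation as Ro
def togo(*pts,yaw=None):
    o=monitor.get_obs(); R=Ro.from_rotvec(o["orientation"]); p=o["tcp_pos"]
    print("t",o["clock"],"tcp",p.round(4),"F",o["contact_force"].round(1),"w",round(o["grip_width"],4),"g",round(o["gripper_force"],1),"q",o["joints"].round(2))
    if yaw is not None:
        a=np.radians(yaw);T=Ro.from_matrix([[np.cos(a),np.sin(a),0],[np.sin(a),-np.cos(a),0],[0,0,-1]])
        print("turn",(R.inv()*T).as_rotvec().round(4)); R=T
    for q in pts: print("shift cm",(R.inv().apply(np.array(q)-p)*100).round(2)); p=np.array(q)
E
python3 - <<'E'
from h import *
z=np.load("top0.npz");p,d=z["p"],z["d"];H=height("top",d)
o=mask(p,(8,150,80),(20,255,255)); P=H[(o>0)&(H[:,:,2]>.19)]
print("orange",cv2.boxPoints(cv2.minAreaRect(np.float32(P[:,:2]*1000))).round())
togo((.174,-.652,.33),(.45,-.45,.33),(.55,0,.33),(.473,.255,.33),yaw=9.5)
E
```

```text
orange [[133. 284.]
 [281. -54.]
 [429.  11.]
 [281. 348.]]
t 0.1 tcp [ 0.1739 -0.6517  0.2304] F [-0.2 -1.2  0.3] w 0.0852 g 0.0 q [ 1.2   0.48  0.02  1.56 -0.01  1.11 -0.08]
turn [-0.0016  0.0002  0.095 ]
shift cm [ 0.    0.03 -9.96]
shift cm [ 30.56 -15.37   0.  ]
shift cm [ 17.29 -42.73   0.  ]
shift cm [ -3.39 -26.42   0.  ]
```

```bash
python3 -m crank '[[[0,0,-5],[0,0,0.095]],[[0,0,-5],[0,0,0]],[[4,-2,0],[0,0,0]],[[4,-2,0],[0,0,0]],[[4,-2,0],[0,0,0]]]'
python3 -m crank '[[[4,-2,0],[0,0,0]],[[4,-2,0],[0,0,0]],[[4,-2,0],[0,0,0]],[[4,-2,0],[0,0,0]],[[2,-4,0],[0,0,0]]]'
python3 -m crank '[[[2,-4,0],[0,0,0]],[[2,-4,0],[0,0,0]],[[2,-4,0],[0,0,0]],[[2,-4,0],[0,0,0]],[[2,-4,0],[0,0,0]]]'
python3 -c "
from h import *
togo((.55,0,.33),(.473,.255,.33),yaw=9.5)"
```

```text
clock: 0.6
tcp_pos: [0.2833, -0.5722, 0.3313]
orientation: [-3.131, -0.259, -0.0]
contact_force: [0.7, -0.4, -0.2]
grip_width: 0.0856
gripper_force: 0.0
clock: 1.1
tcp_pos: [0.4432, -0.4238, 0.3301]
orientation: [-3.13, -0.263, -0.001]
contact_force: [1.4, 0.4, -0.3]
grip_width: 0.0854
gripper_force: 0.0
clock: 1.6
tcp_pos: [0.5058, -0.2096, 0.331]
orientation: [-3.131, -0.26, 0.001]
contact_force: [0.4, -0.3, 0.1]
grip_width: 0.0855
gripper_force: 0.0
t 1.6 tcp [ 0.5058 -0.2096  0.331 ] F [ 0.4 -0.3  0.1] w 0.0855 g 0.0 q [ 0.47  0.2  -0.22  1.72  0.05  1.23 -1.17]
turn [-0.0001  0.0005 -0.0001]
shift cm [  7.82 -19.94   0.1 ]
shift cm [ -3.39 -26.42   0.  ]
```

```bash
python3 -m crank '[[[1.5,-4,0],[0,0,0]],[[1.5,-4,0],[0,0,0]],[[1.5,-4,0],[0,0,0]],[[1.5,-4,0],[0,0,0]],[[1,-4,0],[0,0,0]]]' 8.5 80 >/dev/null
python3 -m crank '[[[0,-4,0],[0,0,0]],[[0,-4,0],[0,0,0]],[[0,-4,0],[0,0,0]],[[0,-4,0],[0,0,0]],[[0,-4,0],[0,0,0]]]' >/dev/null
python3 -m crank '[[[-1,-4,0],[0,0,0]],[[-1,-2,0],[0,0,0]],[[0,0,0],[0,0,0]],[[0,0,0],[0,0,0]]]'
python3 -c "
from h import *
togo((.4733,.2554,.33),(.4733,.2554,.07),yaw=9.5)"
```

```text
clock: 3.0
tcp_pos: [0.4792, 0.2503, 0.331]
orientation: [3.13, 0.261, -0.0]
contact_force: [0.0, -0.8, 0.4]
grip_width: 0.0848
gripper_force: 0.0
t 3.0 tcp [0.4792 0.2503 0.331 ] F [ 0.  -0.8  0.4] w 0.0848 g 0.0 q [-0.15  0.22 -0.53  1.72  0.11  1.24 -2.11]
turn [0.0007 0.0004 0.0007]
shift cm [-0.5 -0.6  0.1]
shift cm [ 0.  0. 26.]
```

```bash
python3 -m crank '[[[-0.5,-0.6,0],[0,0,0]],[[0,0,4],[0,0,0]],[[0,0,4],[0,0,0]],[[0,0,4],[0,0,0]],[[0,0,4],[0,0,0]]]' >/dev/null
python3 -m crank '[[[0,0,3],[0,0,0]],[[0,0,2],[0,0,0]],[[0,0,0],[0,0,0]],[[0,0,0],[0,0,0]]]'
python3 - <<'E'
from h import *
togo((.4733,.2554,.07),yaw=9.5)
p,d=optics.grab_frame("scene"); q,_=optics.grab_frame("top")
cv2.imwrite("pics/pre.png",np.hstack([cv2.resize(a,(400,300),interpolation=2) for a in(p[80:230,200:400],q[140:290,80:280])])[:,:,::-1])
E
```

```text
clock: 3.9
tcp_pos: [0.4738, 0.2552, 0.1217]
orientation: [3.131, 0.258, -0.0]
contact_force: [0.3, -0.4, 1.7]
grip_width: 0.0852
gripper_force: 0.0
t 3.9 tcp [0.4738 0.2552 0.1217] F [ 0.3 -0.4  1.7] w 0.0852 g 0.0 q [-0.22  0.43 -0.48  1.96  0.27  0.82 -2.26]
turn [ 0.0001  0.0001 -0.0014]
shift cm [-0.04 -0.03  5.17]
```

View pics/pre.png

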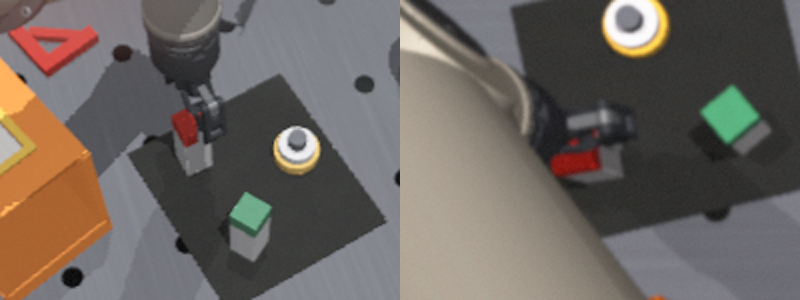

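The fingers straddle the red piece (left crop, about (185,128)), and the brush and green piece are clear. I'll descend and grip.

```bash
python3 -m crank '[[[0,0,2],[0,0,0]],[[0,0,2],[0,0,0]],[[0,0,1.2],[0,0,0]],[[0,0,0],[0,0,0]]]'
python3 -m crank '[[[0,0,0],[0,0,0]],[[0,0,0],[0,0,0]],[[0,0,0],[0,0,0]],[[0,0,0],[0,0,0]],[[0,0,0],[0,0,0]]]' 2 80
python3 -m crank '[[[0,0,0],[0,0,0]],[[0,0,0],[0,0,0]],[[0,0,0],[0,0,0]],[[0,0,0],[0,0,0]],[[0,0,0],[0,0,0]]]'
```

```text
clock: 4.4
tcp_pos: [0.473, 0.2552, 0.0688]
orientation: [3.13, 0.26, -0.002]
contact_force: [-0.4, -0.1, 0.9]
grip_width: 0.0852
gripper_force: 0.0
clock: 4.9
tcp_pos: [0.4739, 0.2565, 0.0703]
orientation: [-3.13, -0.26, -0.003]
contact_force: [-1.3, 0.7, 5.9]
grip_width: 0.035
gripper_force: 79.2
clock: 5.4
tcp_pos: [0.4739, 0.2565, 0.0703]
orientation: [-3.13, -0.26, -0.003]
contact_force: [-1.3, 0.3, 5.4]
grip_width: 0.0352
gripper_force: 79.2
```

```bash
python3 -m crank '[[[0,0,-2],[0,0,0]],[[0,0,-4],[0,0,0]],[[0,0,-4],[0,0,0]],[[0,0,-4],[0,0,0]],[[0,0,-4],[0,0,0]]]' >/dev/null
python3 -m crank '[[[0,0,-4],[0,0,0]],[[0,0,-4],[0,0,0]],[[0,0,0],[0,0,0]]]'
python3 -c "
from h import *
togo((.54,0.03,.33),(.5125,-.2025,.33),yaw=9)"
```

```text
clock: 6.2
tcp_pos: [0.4751, 0.2572, 0.3347]
orientation: [-3.127, -0.26, -0.013]
contact_force: [0.6, 0.7, -3.5]
grip_width: 0.0347
gripper_force: 80.8
t 6.2 tcp [0.4751 0.2572 0.3347] F [ 0.6  0.7 -3.5] w 0.0347 g 80.8 q [-0.15  0.21 -0.54  1.72  0.12  1.23 -2.12]
turn [-0.0028 -0.0086  0.0086]
shift cm [ 2.85 23.45  0.47]
shift cm [-6.35 22.53  0.  ]
```

```bash
python3 -m crank '[[[0.5,3,0],[0,0,0.0086]],[[0.5,4,0],[0,0,0]],[[0.5,4,0],[0,0,0]],[[0.5,4,0],[0,0,0]],[[0.5,4,0],[0,0,0]]]' >/dev/null
python3 -m crank '[[[0.3,4,0],[0,0,0]],[[-1,4,0],[0,0,0]],[[-1,4,0],[0,0,0]],[[-1,4,0],[0,0,0]],[[-1,4,0],[0,0,0]]]' >/dev/null
python3 -m crank '[[[-1,3.5,0],[0,0,0]],[[-0.8,3,0],[0,0,0]],[[0,0,0],[0,0,0]],[[0,0,0],[0,0,0]]]'
python3 - <<'E'
from h import *
togo((.5125,-.2025,.33),yaw=9)
for n in("scene","top"):
    p,d=optics.grab_frame(n); cv2.imwrite(f"pics/{n}_c.png",p[:,:,::-1]); np.savez(n+"_c.npz",p=p,d=d)
a=cv2.imread("pics/scene_c.png")[170:395,250:550]; b=cv2.imread("pics/top_c.png")[75:300,300:600]
cv2.imwrite("pics/c.png",np.hstack([cv2.resize(x,(400,300),interpolation=2) for x in(a,b)]))
E
```

```text
clock: 7.6
tcp_pos: [0.514, -0.1989, 0.3274]
orientation: [-3.131, -0.243, 0.005]
contact_force: [-0.3, -0.2, -3.5]
grip_width: 0.035
gripper_force: 81.0
t 7.6 tcp [ 0.514  -0.1989  0.3274] F [-0.3 -0.2 -3.5] w 0.035 g 81.0 q [ 0.45  0.21 -0.23  1.72  0.05  1.23 -1.21]
turn [-0.0015  0.0029 -0.002 ]
shift cm [-0.2   0.33 -0.26]
```

View pics/c.png

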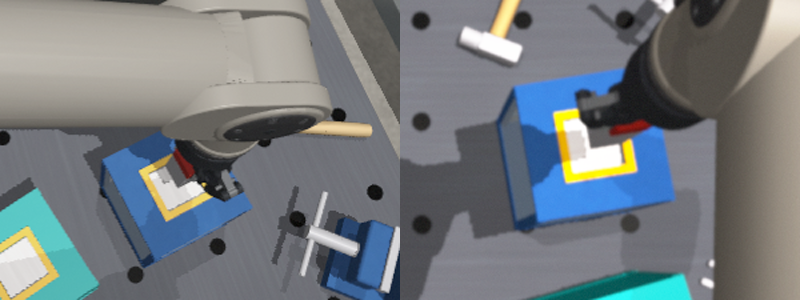

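The piece hangs upright over the port (left crop, about (182,165)). I'll centre it, then lower in stages while watching the force.

```bash
python3 -m crank '[[[-0.2,0.3,0],[0,0,0]],[[0,0,2],[0,0,0]],[[0,0,2],[0,0,0]],[[0,0,0],[0,0,0]]]'
python3 -c "
from h import *
togo((.5125,-.2025,.212),yaw=9)"
```

```text
clock: 8.1
tcp_pos: [0.5119, -0.2005, 0.2866]
orientation: [-3.13, -0.249, 0.008]
contact_force: [-0.6, 0.3, -4.7]
grip_width: 0.0351
gripper_force: 80.8
t 8.1 tcp [ 0.5119 -0.2005  0.2866] F [-0.6  0.3 -4.7] w 0.0351 g 80.8 q [ 0.46  0.24 -0.23  1.77  0.06  1.14 -1.21]
turn [-0.0025  0.0049  0.0016]
shift cm [0.02 0.21 7.46]
```

```bash
python3 -m crank '[[[0,0.2,1],[0,0,0]],[[0,0,1],[0,0,0]],[[0,0,1],[0,0,0]],[[0,0,0],[0,0,0]]]'
python3 -m crank '[[[0,0,1],[0,0,0]],[[0,0,1],[0,0,0]],[[0,0,0],[0,0,0]]]'
python3 -m crank '[[[0,0,1],[0,0,0]],[[0,0,1],[0,0,0]],[[0,0,0.4],[0,0,0]],[[0,0,0],[0,0,0]],[[0,0,0],[0,0,0]]]'
```

```text
clock: 8.5
tcp_pos: [0.5136, -0.2035, 0.2581]
orientation: [-3.131, -0.247, 0.002]
contact_force: [0.4, -0.4, -3.4]
grip_width: 0.035
gripper_force: 81.1
clock: 8.8
tcp_pos: [0.5135, -0.2034, 0.2377]
orientation: [-3.131, -0.247, 0.002]
contact_force: [1.4, 0.2, -3.8]
grip_width: 0.0349
gripper_force: 81.2
clock: 9.3
tcp_pos: [0.514, -0.2034, 0.2151]
orientation: [-3.132, -0.247, 0.0]
contact_force: [1.7, -0.4, -3.9]
grip_width: 0.035
gripper_force: 81.2
```

Run:
```python
from h import *
togo((.5125,-.2025,.212),yaw=9)
for n in("scene","top"):
    p,d=optics.grab_frame(n); cv2.imwrite(f"pics/{n}_d.png",p[:,:,::-1])
a=cv2.imread("pics/scene_d.png")[235:385,300:500]; b=cv2.imread("pics/top_d.png")[110:260,350:550]
cv2.imwrite("pics/d.png",np.hstack([cv2.resize(x,(400,300),interpolation=2) for x in(a,b)]))
```

```text
t 9.3 tcp [ 0.514  -0.2034  0.2151] F [ 1.7 -0.4 -3.9] w 0.035 g 81.2 q [ 0.45  0.31 -0.23  1.86  0.08  0.99 -1.23]
turn [-0.0004  0.0002  0.0002]
shift cm [-0.13 -0.12  0.31]
```

View pics/d.png

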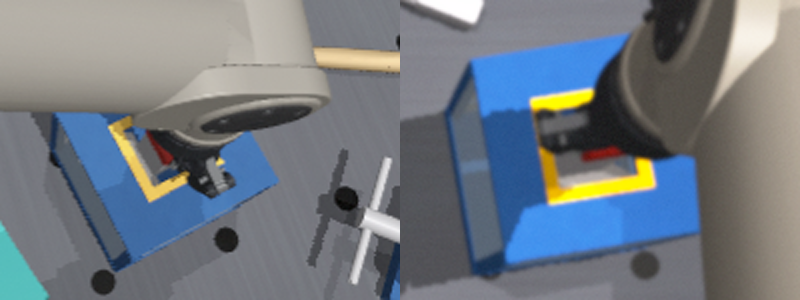

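The piece is inside the port with the flap pushed open, and there is no jamming force. I'll release it.

```bash
python3 -m crank '[[[0,0,0],[0,0,0]],[[0,0,0],[0,0,0]],[[0,0,0],[0,0,0]],[[0,0,0],[0,0,0]],[[0,0,0],[0,0,0]]]' 8.5 
python3 -m crank '[[[0,0,0],[0,0,0]],[[0,0,0],[0,0,0]],[[0,0,0],[0,0,0]],[[0,0,0],[0,0,0]],[[0,0,0],[0,0,0]]]' >/dev/null
python3 -m crank '[[[0,0,-2],[0,0,0]],[[0,0,-4],[0,0,0]],[[0,0,-4],[0,0,0]],[[0,0,-4],[0,0,0]],[[0,0,0],[0,0,0]]]'
python3 -m crank '[[[0,-4,0],[0,0,0]],[[0,-4,0],[0,0,0]],[[0,-4,0],[0,0,0]],[[0,-4,0],[0,0,0]],[[0,-4,0],[0,0,0]]]' >/dev/null
python3 -m crank '[[[0,-4,0],[0,0,0]],[[0,0,0],[0,0,0]],[[0,0,0],[0,0,0]],[[0,0,0],[0,0,0]]]'
python3 - <<'E'
from h import *
for n in("scene","top"):
    p,d=optics.grab_frame(n); cv2.imwrite(f"pics/{n}_e.png",p[:,:,::-1]); 
    if n=="top":
        H=height(n,d); print("flap z",np.median(H[175:190,438:455,2]))
a=cv2.imread("pics/scene_e.png"); b=cv2.imread("pics/top_e.png")
cv2.imwrite("pics/e.png",np.vstack([np.hstack([cv2.resize(x,(400,300),interpolation=3) for x in(a,b)]),np.hstack([cv2.resize(x,(400,300),interpolation=2) for x in(a[235:385,300:500],b[110:260,350:550])])]))
E
```

```text
clock: 9.9
tcp_pos: [0.514, -0.2037, 0.2155]
orientation: [3.132, 0.246, 0.0]
contact_force: [-0.8, 0.4, 0.4]
grip_width: 0.0849
gripper_force: 0.0
clock: 10.9
tcp_pos: [0.5167, -0.2042, 0.3616]
orientation: [3.128, 0.246, 0.016]
contact_force: [1.1, 0.5, -0.1]
grip_width: 0.0854
gripper_force: 0.0
clock: 11.8
tcp_pos: [0.4765, 0.0321, 0.3549]
orientation: [3.132, 0.244, -0.001]
contact_force: [0.2, -0.8, -0.2]
grip_width: 0.0853
gripper_force: 0.0
flap z 0.1926264193137146
```

View pics/e.png

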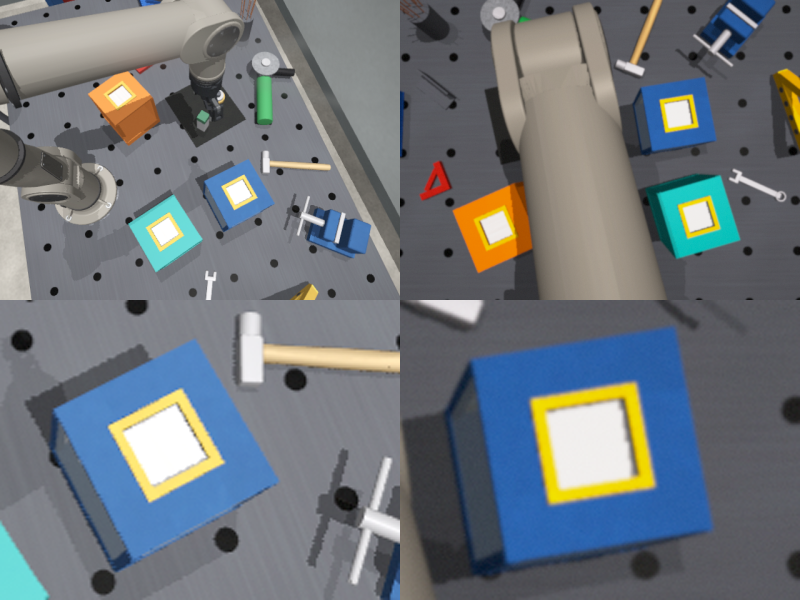

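The flap is shut (depth reads 0.193 m), the piece is no longer visible outside the box, the green piece is still standing, and the robot is clear.

```bash
python3 -c "
from bench import r
print(r.hand_in())"
```

```text
the job is handed in; nothing more can be done
None
```

The job is handed in after about 12 s of robot time, no verdict returned: the red-topped piece went through the blue reject box's flap and was let go inside, the flap looks shut again, and the green-topped piece looks undisturbed.

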